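# Load the inspection turret and index it under the lens

## Task

Stand the flanged housing upright in the empty nest of the indexing table, then turn the table by its upright pins, click by click, until that nest has clicked home right under the lens with the housing still seated in it. Load the nest before turning it under the lens, do not bump the video head, never tip the housing over, and leave the plain sleeve, the calliper and the wooden case where they are.

Things in the scene. Friction and masses are not known exactly. Their poses are not given: they have to be found in the camera images.
- indexer: Fixed white round housing, 230 mm across, of the indexing table. Origin on the bench, on the turning axis; z up; +x points from the axis towards the lens. It carries a grey disc 296 mm across, top 73 mm above the bench, with four stations 90 degrees apart, 100 mm from the axis: the empty nest and three bolted-on steel reference pieces, up to 38 mm tall. A 12 mm high hub is in the middle.
- turret (a joint): Turn of the disc, rad, positive counter-clockwise from above, no stops. It clicks home at multiples of 90 degrees. At 0 the nest is on the side away from the lens, at pi or -pi under it. Starts in click -pi/2, 0 or pi/2 (may swing home in the first 0.5 s). A click takes up to 5.5 N at a pin plus 1 N drag per 0.7 rad/s; past half-way (45 degrees) the disc pulls itself to the next click.
- nest (a point): Centre of the floor of the empty nest on the disc: a shallow aluminium dish, 74 mm inside and 84 mm outside diameter, floor 76 mm above the bench, rim 6 mm above the floor. 100 mm from the turning axis; the point turns with the disc and its +x points from the nest to the axis.
- pin (a point): Centre of the top of one of four like upright steel pins on the disc for turning it, 16 mm in diameter, 45 mm tall, tops 118 mm above the bench. They stand 135 mm from the turning axis, 90 degrees apart, midway between the stations; this one is 45 degrees counter-clockwise (from above) of the nest. The pins turn with the disc: push one, or grip it and follow its arc.
- lens (a point): Centre of the lens's lower end on the fixed video head, 205 mm above the bench, 100 mm from the turning axis along the indexer's +x; the lens is a steel tube, 40 mm in diameter, pointing down, held by a slim arm 300 mm above the bench that comes from the post at the far left.
- video_head: Fixed stand of the lens. Its origin and axes coincide with the indexer's; its post (28 mm in diameter, 350 mm tall) stands at x 165, y 130 mm in that frame, beyond the disc's edge, on a grey foot 90 mm square.
- housing: Loose aluminium part with a wide foot flange: flange 64 mm in diameter and 10 mm thick, above it a round body 46 mm in diameter; 60 mm tall in all, 175 to 350 g. Origin at the centre of its underside, z up. Starts upright on the bench, left or right of the indexing table.
- sleeve: Bystander: loose plain aluminium cylinder without a flange, 46 mm in diameter, 60 mm tall, upright on the bench on the other side of the indexing table. Origin at the centre of its underside.
- gauge_case: Bystander: closed wooden case, 100 x 150 x 36 mm, on the bench to the far left. Origin at the centre of its underside.
- calliper: Bystander: steel slide calliper with a black display block, 200 mm long, lying on the bench to the far right. Origin at mid length, on the bench.
Mind the look-alikes: they are no part of the job. What is shaped like the housing but blue or turquoise is not meant.

How it is judged:
On the way:
1. the housing stands upright in the nest, let go, while the nest is still away from the lens (horizontal distance between housing and nest below 0.008 m and z of housing in the frame of nest between -0.004 and 0.004 m and angle between housing's own z axis and vertical below 0.08 rad and horizontal distance between nest and lens above 0.06 m and contact force between the fingers and housing below 0.2 N), for 0.2 s.
At the end, for the whole second after the job is handed in: The housing stands upright (within 0.08 rad) on the nest's floor, within 8 mm of its centre and 4 mm of its height; the nest is within 8 mm of straight under the lens; disc and housing are at rest (horizontal distance between housing and nest below 0.008 m and z of housing in the frame of nest between -0.004 and 0.004 m and angle between housing's own z axis and vertical below 0.08 rad and horizontal distance between nest and lens below 0.008 m and velocity of joint turret between -0.03 and 0.03 rad/s and linear speed of housing below 0.02 m/s); the robot touches nothing.
It fails at once if the video head is bumped (over 8 N) (contact force between anything else and video_head above 8 N).
It fails at once if the housing is tipped over (more than 0.7 rad) (angle between housing's own z axis and vertical above 0.7 rad).
It fails at once if the plain sleeve is moved by more than 30 mm (distance of sleeve from where it was at the start of the episode above 0.03 m).
It fails at once if the wooden case is moved by more than 30 mm (distance of gauge_case from where it was at the start of the episode above 0.03 m).
It fails at once if the calliper is moved by more than 30 mm (distance of calliper from where it was at the start of the episode above 0.03 m).
It also fails if it takes over 72 s, if anything falls off the work surface, if the arm or the gripper's body presses on something with over 40 N, if the wrist force passes 120 N, or if a joint passes its speed limit or range.

## Robot

A 7-joint arm with a two-finger parallel gripper is mounted at the origin on the work surface. World frame = base frame: x ahead of the robot, y to its left, z up, the work surface at z = 0. Lengths are in m, angles in rad, forces in N, time in s.
With the tool pointing down it reaches from about 0.4 to 0.85 m from the base axis. Payload 10.4 kg.
Tool frame: the origin (TCP) lies at the very end of the fingers, on their centre line; the grasp point (between the pads) lies 19 mm behind it (manip.grip_point_offset is the distance from the TCP to the grasp point, in m); z points along the fingers, y is the line along which they close (so a half turn about z gives the same grasp; the last joint's range is limited). The gripper opens to 85 mm and grips with 20 to 120 N. Pads are 22 mm wide; open, the fingers measure 114 mm over their backs; the gripper's body (76 mm by 85 mm) begins 54 mm behind the grasp point. The pads swing forward as they close: fully open they stand 13 mm farther back than shut.
Start: joints at [1.1, 0.332, -0.065, 1.46, 0.022, 1.35, -0.088], TCP at [0.271, -0.563, 0.231] pointing down, gripper open.
Joint ranges: [-2.6, 2.6], [-0.5, 2.12], [-1.47, 1.34], [0.16, 2.42], [-1.27, 4.41], [0.06, 2.06], [-2.6, 2.6]. Speed limits (rad/s): [2.22, 2.22, 2.79, 2.79, 3.14, 3.14, 3.14].

## Interface

Orientations are given as a unit quaternion [x, y, z, w].
In Python, from workcell import manip gives the robot as it stands. The module is installed in compiled form; this text tells all that it offers.
- The arm moves only by the tool step_arm, never from a script. Its argument "moves" is a list of rows, each a list of 7 numbers: the closure, from 0 (fully open) to 1 (shut), then the shift along the world's x, y, z in mm, then the turn, a rotation vector about the world's x, y, z in rad. In form: [[grip, tx, ty, tz, ax, ay, az], ...]. A call has 1 to 10 rows; each row is the pose to reach, as a shift and turn from the pose commanded when the call began; what a row does not reach only later rows make up. A row lasts 1/10 s, in which the tool goes at most 50 mm and 8.59 degrees, less where a joint would pass 70% of its speed; a pose out of reach is approached as far as the arm can. A call with a gripper value outside its range is refused whole. The fingers move at their own pace and stop on an object; "grip_force" is the grip in N (left out, the last holds). Time passes only in rows, so rows that repeat a pose let the fingers close. It gives the time, the measured TCP pose, the force, the opening and the grip force at its end, in the units of the state.
- manip.get_obs(): the state, without advancing time (a new reading comes with each control period).
- manip.camera(name): name is "scene" or "side" or "wrist"; returns a dict with "image" (480x640x3 uint8, blue, green, red), "K" (3x3 intrinsics, pixels), "rvec" (rotation vector, rad) and "tvec" (3), from world to camera coordinates, as OpenCV has them; the wrist camera has in their place "mount" (4x4, takes a point from camera to tool coordinates, whose origin is the TCP and whose axes are the flange's). Camera axes: x right, y down, z forward; pixel columns grow to the right and rows downward; lengths in m; the calibration is good to about 2 mm. A picture is of the moment at which its call begins: read the wrist's pose just before it. There is no depth.
- manip.hand_in(): hands the job in; it is judged then, once.
The state is a dict: "clock": time; "joint_pos": joint angles; "joint_velocities": joint speeds; "tau": joint torques, N m; "position": TCP position; "ee_rot": TCP orientation; "ft_force": force on the tool from outside, world axes, zero at the start; "torque": the same for the moment, N m; "grip_width": opening from 0.0 (shut) to 1.0 (fully open); "grasp_force": force on a finger pad.
Only numpy, scipy, OpenCV 4.12 (cv2) and the standard library are available. Lean on these libraries where they do the work, as an engineer would, in place of code of your own. Each camera call takes 0.05 s, during which the arm holds its last target. There are 200 camera calls.

## Working session

There is one attempt and no reset: what is moved stays moved. The work goes in short steps, Python scripts to look and compute and a tool call to move; the robot and the scene stay as the last step left them, time stands still between calls to the robot, and variables do not carry over. Pictures are saved under pics/ and viewed, at most 10 in all, crops included, and the job is handed in when it is done.

Besides the shell and the picture viewer there is one more tool, called after "Request:" as a command line: name --pt "numbers of a row" for each row, then --argument value for the rest. step_arm: Moves the arm, as the interface text tells. Its arguments: {"type":"object","properties":{"moves":{"type":"array","items":{"type":"array","items":{"type":"number"}}},"grip_force":{"type":"number"}},"required":["moves"]}

```bash
mkdir -p pics
cat > h.py <<'E'
import numpy as np, cv2
from workcell import manip
def load(n):
    z=np.load(f'pics/{n}.npz'); return z
def snap(cam,name):
    c=manip.camera(cam); cv2.imwrite(f'pics/{name}.png',c['image'])
    np.savez(f'pics/{name}.npz',**{k:v for k,v in c.items() if k!='image'}); return c
def ray(c,uv,z):
    R=cv2.Rodrigues(np.array(c['rvec'],float))[0]; t=np.array(c['tvec'],float).ravel()
    C=-R.T@t; d=R.T@np.linalg.inv(c['K'])@np.array([uv[0],uv[1],1.])
    return C+d*(z-C[2])/d[2]
def proj(c,P):
    return cv2.projectPoints(np.array(P,float).reshape(-1,3),np.array(c['rvec'],float),np.array(c['tvec'],float),np.array(c['K'],float),None)[0].reshape(-1,2)
E
python3 - <<'E'
from h import *
for n in('scene','side'):
    c=snap(n,n+'0'); R=cv2.Rodrigues(np.array(c['rvec'],float))[0]; print(n,-R.T@np.array(c['tvec']).ravel(),c['K'][0])
o=manip.get_obs(); print(o['clock'],o['position'],o['ee_rot'],o['ft_force'])
E
```

```text
scene [ 1.07095629 -0.56105882  1.10876397] [580.564151     0.         315.86611775]
side [ 0.16090468 -0.81890259  0.99071802] [463.50524917   0.         323.20633097]
0.1 [ 0.27048917 -0.56305318  0.23057793] [ 9.75029816e-01  2.22073052e-01 -1.70365066e-04 -6.24126036e-04] [ 0.0009209   0.08220622 -0.20250814]
```

View pics/scene0.png

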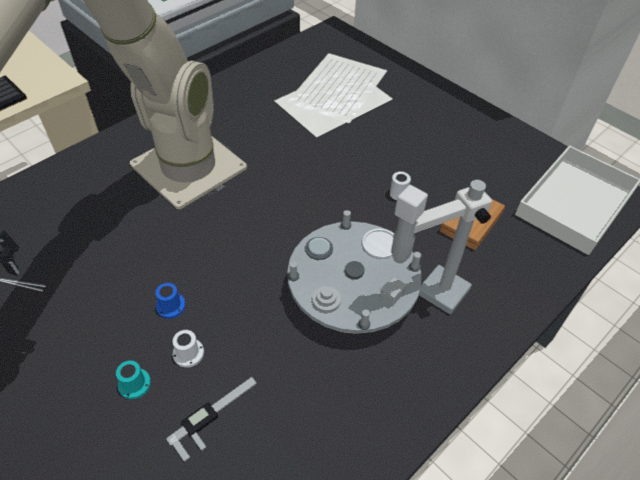

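View pics/side0.png

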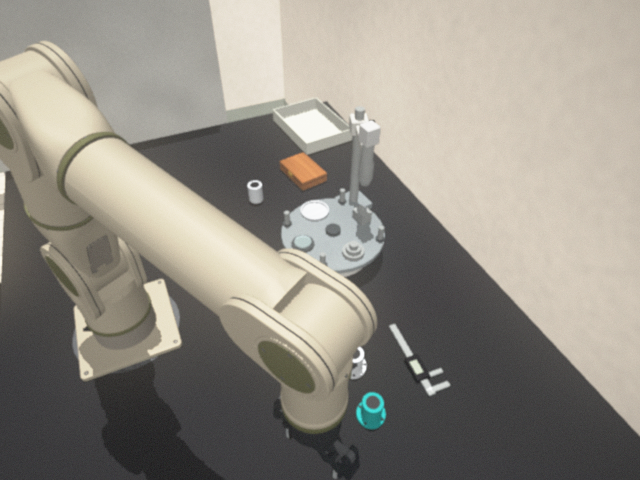

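The scene view shows these candidates:
- Bare aluminium flanged housing at (187,347). This is my choice.
- Blue look-alike at (169,300).
- Turquoise look-alike at (132,379).
- Plain sleeve at (400,185), which has no flange.

The nest is at (380,243), and the pin tops are near (346,212), (292,268), (365,316) and (416,257).

Run:
```python
from h import *
c=load('scene0'); im=cv2.imread('pics/scene0.png')
cr=cv2.resize(im[270:410,100:260],None,fx=3.5,fy=3.5,interpolation=cv2.INTER_CUBIC)
cr2=cv2.resize(im[190:340,270:430],None,fx=3.5,fy=3.5*140/150,interpolation=cv2.INTER_CUBIC)
cv2.imwrite('pics/crop.png',np.vstack([cr[:300],cr2[:300]]) if 0 else cv2.resize(np.hstack([cr,cr2]),(800,350)))
P=np.array([ray(c,p,.118) for p in [(346,212),(292,268),(365,316),(416,257)]]); C=P.mean(0)
print(P,C,np.linalg.norm(P-C,axis=1))
n=ray(c,(380,243),.08); print('nest',n,np.linalg.norm((n-C)[:2]),np.degrees(np.arctan2(*(n-C)[1::-1])))
print('pins',np.degrees(np.arctan2(P[:,1]-C[1],P[:,0]-C[0])))
print('lens',ray(c,(403,259),.205),'hous top',ray(c,(183,339),.06),'flange',ray(c,(187,350),.01),'sleeve',ray(c,(401,178),.06))
for nm,u in(('blue',(167,290)),('turq',(130,370))):print(nm,ray(c,u,.06))
for u in [(255,380),(170,440),(200,418)]:print('cal',ray(c,u,.01))
```

```text
[[ 0.48136703  0.11681517  0.118     ]
 [ 0.51557893 -0.08120158  0.118     ]
 [ 0.70289173 -0.0544083   0.118     ]
 [ 0.67600637  0.13460312  0.118     ]] [0.59396102 0.0289521  0.118     ] [0.1428192  0.13519462 0.13716726 0.13376688]
nest [0.57846352 0.13189711 0.08      ] 0.10410498022431107 98.56110323430997
pins [ 142.03319308 -125.43452376  -37.42541184   52.16817917]
lens [0.69645958 0.05092875 0.205     ] hous top [ 0.46528782 -0.33627833  0.06      ] flange [ 0.46377774 -0.33475232  0.01      ] sleeve [0.46047528 0.34402725 0.06      ]
blue [ 0.34250235 -0.29127078  0.06      ]
turq [ 0.45128883 -0.45204787  0.06      ]
cal [ 0.61412923 -0.27405786  0.01      ]
cal [ 0.59847616 -0.47022937  0.01      ]
cal [ 0.60241054 -0.40313794  0.01      ]
```

View pics/crop.png

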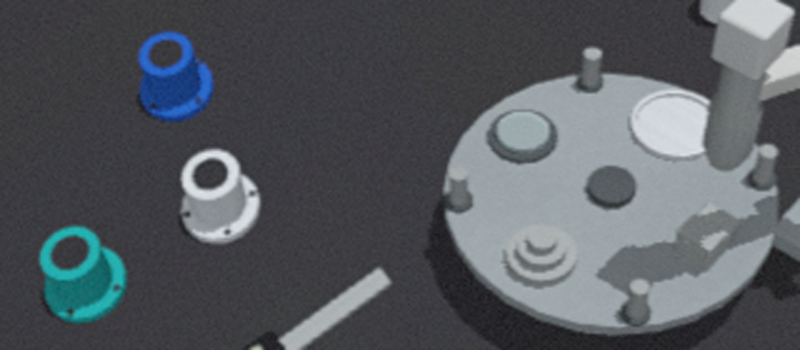

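The close crop confirms the choice: the housing is the uncoloured flanged part, with its flange around (187,350). The nest is at about (380,243), so the disc needs one clockwise click. I'll move above the housing.

Request:
step_arm --pt "0 50 55 0 0 0 0" --pt "0 90 105 10 0 0 0" --pt "0 125 150 10 0 0 0" --pt "0 160 190 10 0 0 0" --pt "0 195 228 10 0 0 0" --pt "0 195 228 10 0 0 0" --pt "0 195 228 10 0 0 0" --pt "0 195 228 10 0 0 0"

```text
clock: 0.9
position: [0.4663, -0.3342, 0.241]
ee_rot: [0.975, 0.223, -0.0, -0.0]
ft_force: [-0.9, -1.2, 0.0]
grip_width: 1.0
grasp_force: 0.0
```

```bash
cat >> h.py <<'E'
from scipy.spatial.transform import Rotation as Ro
def wrist(name):
    o=manip.get_obs(); c=manip.camera('wrist'); cv2.imwrite(f'pics/{name}.png',c['image'])
    T=np.eye(4); T[:3,:3]=Ro.from_quat(o['ee_rot']).as_matrix(); T[:3,3]=o['position']
    W=np.linalg.inv(T@np.array(c['mount']))
    d=dict(K=c['K'],rvec=cv2.Rodrigues(W[:3,:3])[0],tvec=W[:3,3]); np.savez(f'pics/{name}.npz',**d); return d
E
python3 - <<'E'
from h import *
d=wrist('w1'); o=manip.get_obs(); print(o['clock'],o['position'],o['ee_rot'],manip.camera('wrist')['mount'])
s=snap('scene','scene1')
for z,u in((.06,(184.4,338)),(.06,(183,339))): print(ray(s,u,z), proj(d,ray(s,u,z)))
E
```

```text
0.95 [ 0.46515829 -0.33576616  0.24097162] [ 9.75037239e-01  2.22040984e-01 -4.26751873e-04 -4.66351475e-05] [[-5.04378973e-04 -9.48328457e-01 -3.17289904e-01  8.05444443e-02]
 [ 9.99999872e-01 -4.62217998e-04 -2.08151684e-04 -3.80042020e-04]
 [ 5.07390609e-05 -3.17289969e-01  9.48328568e-01 -1.43519191e-01]
 [ 0.00000000e+00  0.00000000e+00  0.00000000e+00  1.00000000e+00]]
[ 0.4653279  -0.33284963  0.06      ] [[323.84096634 210.92769295]]
[ 0.46528782 -0.33627833  0.06      ] [[327.15205739 212.53186888]]
```

View pics/w1.png

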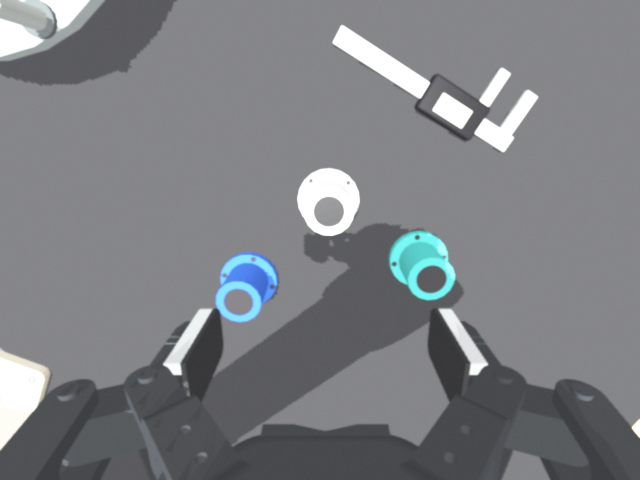

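The wrist view shows the housing's top bore at (329,211) and its flange at (328,200). The blue one is at (240,300) and the turquoise one at (430,278). The bore agrees with the predicted (325,211).

Run:
```python
from h import *
d=load('w1'); im=cv2.imread('pics/w1.png'); g=cv2.cvtColor(im,cv2.COLOR_BGR2GRAY)
_,m=cv2.threshold(g[160:245,285:375],150,255,cv2.THRESH_BINARY)
cs,h=cv2.findContours(m,cv2.RETR_CCOMP,cv2.CHAIN_APPROX_NONE)
for c in cs:
    if len(c)>40:
        e=cv2.fitEllipse(c); p=np.array(e[0])+(285,160); print(e,p,'top',ray(d,p,.06))
print('flange',ray(d,(328.5,199.5),.01))
```

```text
((43.036380767822266, 40.733741760253906), (61.745452880859375, 67.7966079711914), 179.04957580566406) [328.03638077 200.73374176] top [ 0.47566137 -0.33214237  0.06      ]
((46.909698486328125, 60.531227111816406), (7.0817742347717285, 19.791053771972656), 67.7195053100586) [331.90969849 220.53122711] top [ 0.46030595 -0.34363952  0.06      ]
flange [ 0.46736128 -0.33713721  0.01      ]
```

Request:
step_arm --pt "0 1 -1 -45 0 0 0" --pt "0 1 -1 -90 0 0 0" --pt "0 1 -1 -130 0 0 0" --pt "0 1 -1 -165 0 0 0" --pt "0 1 -1 -195 0 0 0" --pt "0 1 -1 -212 0 0 0" --pt "0 1 -1 -219 0 0 0" --pt "0 1 -1 -219 0 0 0" --grip_force 40

```text
clock: 1.85
position: [0.4656, -0.3371, 0.0217]
ee_rot: [0.975, 0.221, -0.001, -0.0]
ft_force: [0.1, -0.5, 1.5]
grip_width: 1.001
grasp_force: 0.0
```

Request:
step_arm --pt "0.3 0 0 0 0 0 0" --pt "0.4 0 0 0 0 0 0" --pt "0.6 0 0 0 0 0 0" --pt "0.8 0 0 0 0 0 0" --pt "0.8 0 0 0 0 0 0" --pt "0.8 0 0 0 0 0 0" --pt "0.8 0 0 0 0 0 0"

```text
clock: 2.55
position: [0.4672, -0.337, 0.0236]
ee_rot: [0.975, 0.222, 0.001, 0.001]
ft_force: [-2.0, -0.1, 5.6]
grip_width: 0.526
grasp_force: 40.5
```

Run:
```python
from h import *
o=manip.get_obs(); print(o['position'],o['grip_width'],o['grasp_force'],o['ft_force'],o['torque'],o['joint_pos'])
```

```text
[ 0.4672406  -0.33696529  0.0235848 ] 0.5255293960470047 40.45557618141174 [-1.95610326 -0.14529571  5.59391129] [0.10915934 0.30046692 0.01103062] [ 0.73782084  0.4403826  -0.23203297  1.79046416  0.12378273  0.92285685
 -0.67062863]
```

Gripped: the opening reads about 45 mm and the part is 46 mm. I'll lift, swing towards the disc, and turn the tool so the camera stays clear of the video head.

Request:
step_arm --pt "0.8 0 0 30 0 0 0" --pt "0.8 0 0 70 0 0 0" --pt "0.8 0 0 110 0 0 0" --pt "0.8 0 0 150 0 0 0" --pt "0.8 0 0 190 0 0 0" --pt "0.8 0 20 216 0 0 0.05" --pt "0.8 8 55 216 0 0 0.15" --pt "0.8 16 95 216 0 0 0.25" --pt "0.8 25 135 216 0 0 0.35" --pt "0.8 34 175 216 0 0 0.45"

```text
clock: 3.55
position: [0.5005, -0.1598, 0.2385]
ee_rot: [0.9, 0.436, -0.0, 0.0]
ft_force: [0.4, 0.0, -2.1]
grip_width: 0.53
grasp_force: 41.8
```

Request:
step_arm --pt "0.8 10 40 0 0 0 0.1" --pt "0.8 20 80 0 0 0 0.2" --pt "0.8 30 120 0 0 0 0.27" --pt "0.8 40 160 0 0 0 0.35" --pt "0.8 48 200 0 0 0 0.35" --pt "0.8 57 238 0 0 0 0.35" --pt "0.8 57 238 0 0 0 0.35" --pt "0.8 57 238 0 0 0 0.35" --pt "0.8 57 238 0 0 0 0.35"

```text
clock: 4.45
position: [0.5575, 0.0754, 0.2382]
ee_rot: [0.812, 0.584, -0.0, 0.0]
ft_force: [0.9, -0.6, -2.3]
grip_width: 0.526
grasp_force: 41.8
```

Run:
```python
from h import *
d=wrist('w2'); o=manip.get_obs(); print(o['clock'],o['position'],o['ee_rot'],o['grip_width'],o['grasp_force'],o['ft_force'])
print(proj(d,[[.579,.132,.076],[.594,.029,.085]]))
```

```text
4.5 [0.55758314 0.07510822 0.23826013] [ 8.12187735e-01  5.83396015e-01 -2.76562386e-04  3.08990843e-04] 0.5272548804956044 41.7772775888443 [ 0.38786963 -0.87348432 -1.94760639]
[[329.0942698  145.26715063]
 [382.23721721 254.57570789]]
```

View pics/w2.png

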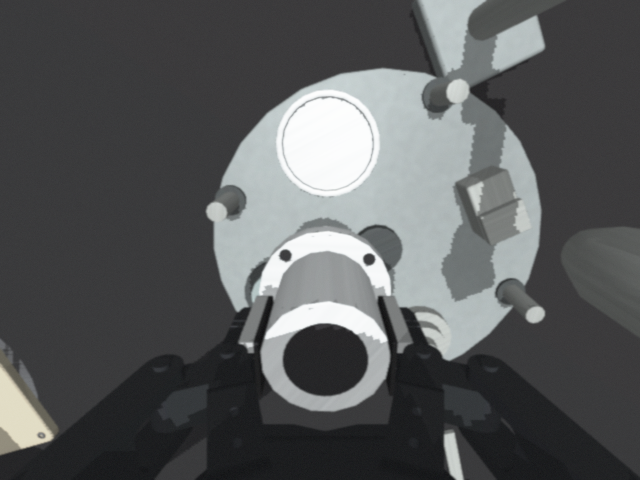

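The wrist view shows the empty nest at (328,143), pin tops at (458,91), (217,211) and (535,314), and the housing held upright with its bore at (327,358).

Run:
```python
from h import *
d=load('w2'); im=cv2.imread('pics/w2.png'); g=cv2.cvtColor(im,cv2.COLOR_BGR2GRAY)
m=(g[70:215,260:395]>225).astype(np.uint8)
cs,_=cv2.findContours(m,cv2.RETR_EXTERNAL,cv2.CHAIN_APPROX_NONE); c=max(cs,key=cv2.contourArea)
e=cv2.fitEllipse(c); p=np.array(e[0])+(260,70); n=ray(d,p,.082); print('nest',e,p,n)
P=np.array([ray(d,q,.118) for q in [(458,91),(217,211),(535,314)]])
from scipy.optimize import least_squares
f=lambda v:(P[:,:2]-[[v[0]+.135*np.cos(v[2]+k),v[1]+.135*np.sin(v[2]+k)] for k in(-np.pi/4,np.pi/4,-3*np.pi/4)]).ravel()
r=least_squares(f,[.594,.029,1.68]); print('axis',r.x[:2],'nest ang',np.degrees(r.x[2]),'res',r.fun*1e3)
a=r.x[2];print('nest pred',r.x[0]+.1*np.cos(a),r.x[1]+.1*np.sin(a))
b=a-np.pi/2; print('lens pred',r.x[:2]+.1*np.array([np.cos(b),np.sin(b)]))
bm=(g[310:405,270:385]<60).astype(np.uint8); cs,_=cv2.findContours(bm,cv2.RETR_EXTERNAL,cv2.CHAIN_APPROX_NONE); c=max(cs,key=cv2.contourArea)
e=cv2.fitEllipse(c); p=np.array(e[0])+(270,310); print('bore',e,p,ray(d,p,.2747),ray(d,(326,358),.2747),'holes mid',ray(d,(327.5,257.5),.2247))
```

```text
nest ((67.5306396484375, 72.42017364501953), (101.9663314819336, 105.37733459472656), 0.40461355447769165) [327.53063965 142.42017365] [0.57857969 0.13491543 0.082     ]
axis [0.59143139 0.03383502] nest ang 97.4358674896202 res [-0.06887281 -0.05018826 -0.03896415  0.09668292  0.10783697 -0.04649465]
nest pred 0.5784897567689452 0.13299405623426716
lens pred [0.69059043 0.04677666]
bore ((54.98324966430664, 49.52157974243164), (69.12178802490234, 82.68036651611328), 89.90042877197266) [324.98324966 359.52157974] [0.5568331  0.07630947 0.2747    ] [0.55737572 0.07679847 0.2747    ] holes mid [0.56398038 0.09396286 0.2247    ]
```

Request:
step_arm --pt "0.8 10 28 0 0 0 0" --pt "0.8 21.5 57.5 0 0 0 0" --pt "0.8 21.5 57.5 -30 0 0 0" --pt "0.8 21.5 57.5 -65 0 0 0" --pt "0.8 21.5 57.5 -95 0 0 0" --pt "0.8 21.5 57.5 -115 0 0 0" --pt "0.8 21.5 57.5 -125 0 0 0" --pt "0.8 21.5 57.5 -125 0 0 0" --pt "0.8 21.5 57.5 -125 0 0 0"

```text
clock: 5.4
position: [0.5798, 0.1338, 0.1145]
ee_rot: [0.812, 0.584, 0.001, 0.0]
ft_force: [0.5, 0.4, -2.2]
grip_width: 0.537
grasp_force: 41.8
```

Request:
step_arm --pt "0.8 0 0 -4 0 0 0" --pt "0.8 0 0 -8 0 0 0" --pt "0.8 0 0 -11 0 0 0" --pt "0.8 0 0 -13 0 0 0" --pt "0.8 0 0 -13 0 0 0" --pt "0.8 0 0 -13 0 0 0"

```text
clock: 6.0
position: [0.5792, 0.1342, 0.1004]
ee_rot: [0.812, 0.584, 0.0, 0.0]
ft_force: [0.1, -0.2, -3.0]
grip_width: 0.53
grasp_force: 41.8
```

Run:
```python
from h import *
d=wrist('w3'); o=manip.get_obs(); print(o['clock'],o['position'],o['ee_rot'],o['grasp_force'],o['ft_force'])
s=snap('scene','scene3')
a=cv2.imread('pics/w3.png'); b=cv2.resize(cv2.imread('pics/scene3.png')[140:340,270:470],(480,480)); cv2.imwrite('pics/m3.png',cv2.resize(np.hstack([a[:,100:540],b]),(800,418)))
```

```text
6.05 [0.57919616 0.1341701  0.10044166] [8.11589800e-01 5.84227682e-01 1.02393993e-04 3.63625199e-05] 41.830244064331055 [-0.7916205  -0.03655923 -1.73159789]
```

View pics/m3.png

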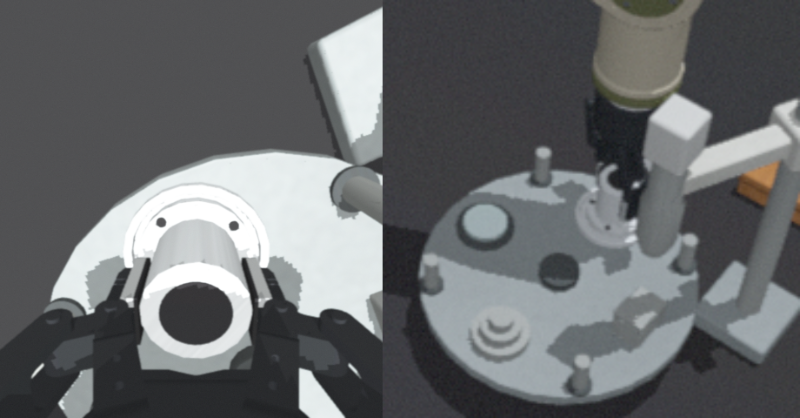

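The wrist view shows the flange inside the nest ring and centred, about 1 mm above the floor. I'll lower it the rest of the way and let go.

Request:
step_arm --pt "0.8 0 0 -1.5 0 0 0" --pt "0.8 0 0 -1.5 0 0 0" --pt "0.45 0 0 -1.5 0 0 0" --pt "0.3 0 0 -1.5 0 0 0" --pt "0.0 0 0 -1.5 0 0 0" --pt "0.0 0 0 -1.5 0 0 0" --pt "0 0 0 -1.5 0 0 0" --pt "0 0 0 -1.5 0 0 0"

```text
clock: 6.9
position: [0.5791, 0.1341, 0.0988]
ee_rot: [0.812, 0.584, -0.0, 0.0]
ft_force: [-0.1, -0.1, 0.0]
grip_width: 0.997
grasp_force: 0.0
```

Request:
step_arm --pt "0 0 0 15 0 0 0" --pt "0 0 0 45 0 0 0" --pt "0 0 0 90 0 0 0" --pt "0 0 0 140 0 0 0" --pt "0 -20 -60 140 0 0 0" --pt "0 -21.5 -60 140 0 0 0" --pt "0 -21.5 -60 140 0 0 0" --pt "0 -21.5 -60 140 0 0 0"

```text
clock: 7.7
position: [0.5575, 0.0744, 0.2393]
ee_rot: [0.812, 0.584, 0.0, 0.0]
ft_force: [-0.0, 0.6, -1.5]
grip_width: 0.998
grasp_force: 0.0
```

Run:
```python
from h import *
d=wrist('w4'); o=manip.get_obs(); print(o['clock'],o['position'],o['grip_width'],o['joint_pos'])
print(proj(d,[[.5785,.134,.076],[.5785,.134,.136]]))
```

```text
7.75 [0.55755764 0.07514622 0.23900313] 0.9992622757169166 [ 0.31345621  0.24689866 -0.61943858  1.5923787   0.1454124   1.34889799
 -0.64579495]
[[327.40797776 142.04178777]
 [327.9382236  147.46200077]]
```

View pics/w4.png

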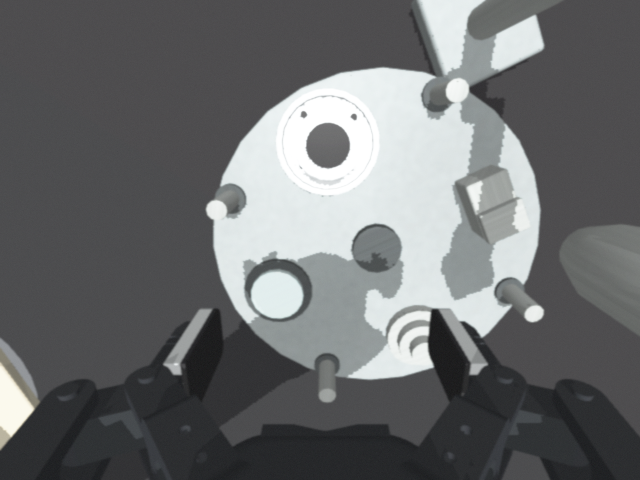

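The housing is seated and let go, with its bore at (328,145) against a predicted (328,147). I'll now grip the robot-side pin, at about (.509,-.073), and take it clockwise along its arc.

Request:
step_arm --pt "0.3 -12 -45 0 0 0 -0.1" --pt "0.3 -25 -85 0 0 0 -0.2" --pt "0.3 -40 -122 0 0 0 -0.2" --pt "0.3 -48.5 -148 0 0 0 -0.2" --pt "0.3 -48.5 -148 -40 0 0 -0.2" --pt "0.3 -48.5 -148 -80 0 0 -0.2" --pt "0.3 -48.5 -148 -115 0 0 -0.2" --pt "0.3 -48.5 -148 -140 0 0 -0.2" --pt "0.3 -48.5 -148 -152 0 0 -0.2" --pt "0.3 -48.5 -148 -152 0 0 -0.2"

```text
clock: 8.75
position: [0.5085, -0.0728, 0.0855]
ee_rot: [0.865, 0.501, -0.001, -0.001]
ft_force: [0.6, -0.3, 0.5]
grip_width: 0.703
grasp_force: 0.0
```

Request:
step_arm --pt "0.6 0 0 0 0 0 0" --pt "0.8 0 0 0 0 0 0" --pt "1 0 0 0 0 0 0" --pt "1 0 0 0 0 0 0" --pt "1 0 0 0 0 0 0" --pt "1 0 0 0 0 0 0" --grip_force 25

```text
clock: 9.35
position: [0.51, -0.0741, 0.0881]
ee_rot: [0.866, 0.5, 0.001, 0.001]
ft_force: [-2.0, -0.6, 7.2]
grip_width: 0.173
grasp_force: 24.6
```

Run:
```python
from h import *
o=manip.get_obs(); p=o['position'];print(o['clock'],p,o['grip_width'],o['grasp_force'],o['ft_force'],o['joint_pos'])
c=np.array([.5914,.0338]); a0=np.radians(-127.6)
for i in range(1,31):
    a=a0-np.radians(3*i); q=c+.135*np.array([np.cos(a),np.sin(a)])-(c+.135*np.array([np.cos(a0),np.sin(a0)])); print(i,np.round(q*1e3,1),round(-1.31*i/30,2))
```

```text
9.35 [ 0.51002407 -0.07407073  0.08806968] 0.17264728134106933 24.589010775089264 [-2.03351591 -0.56740599  7.21604426] [ 0.49679918  0.26569658 -0.49438558  1.89248261  0.14774126  1.01668714
 -0.5838053 ]
1 [-5.5  4.5] -0.04
2 [-10.7   9.2] -0.09
3 [-15.7  14.2] -0.13
4 [-20.4  19.5] -0.17
5 [-24.9  25. ] -0.22
6 [-29.   30.7] -0.26
7 [-32.9  36.6] -0.31
8 [-36.4  42.7] -0.35
9 [-39.6  49.1] -0.39
10 [-42.4  55.5] -0.44
11 [-45.   62.1] -0.48
12 [-47.1  68.8] -0.52
13 [-49.   75.7] -0.57
14 [-50.4  82.6] -0.61
15 [-51.5  89.6] -0.66
16 [-52.2  96.6] -0.7
17 [-52.6 103.7] -0.74
18 [-52.6 110.7] -0.79
19 [-52.2 117.8] -0.83
20 [-51.4 124.8] -0.87
21 [-50.3 131.8] -0.92
22 [-48.8 138.7] -0.96
23 [-47.  145.5] -1.0
24 [-44.8 152.2] -1.05
25 [-42.3 158.8] -1.09
26 [-39.4 165.3] -1.14
27 [-36.2 171.6] -1.18
28 [-32.6 177.7] -1.22
29 [-28.8 183.6] -1.27
30 [-24.6 189.3] -1.31
```

Request:
step_arm --pt "1 -5.5 4.5 0 0 0 -0.04" --pt "1 -10.7 9.2 0 0 0 -0.09" --pt "1 -15.7 14.2 0 0 0 -0.13" --pt "1 -20.4 19.5 0 0 0 -0.17" --pt "1 -24.9 25 0 0 0 -0.22" --pt "1 -29 30.7 0 0 0 -0.26" --pt "1 -32.9 36.6 0 0 0 -0.31" --pt "1 -36.4 42.7 0 0 0 -0.35" --pt "1 -39.6 49.1 0 0 0 -0.39" --pt "1 -42.4 55.5 0 0 0 -0.44"

```text
clock: 10.35
position: [0.4675, -0.0204, 0.088]
ee_rot: [0.955, 0.297, 0.001, 0.002]
ft_force: [-0.2, -7.5, 7.2]
grip_width: 0.177
grasp_force: 25.4
```

Request:
step_arm --pt "1 -2.6 6.6 0 0 0 -0.04" --pt "1 -4.7 13.3 0 0 0 -0.08" --pt "1 -6.6 20.2 0 0 0 -0.13" --pt "1 -8 27.1 0 0 0 -0.17" --pt "1 -9.1 34.1 0 0 0 -0.22" --pt "1 -9.8 41.1 0 0 0 -0.26" --pt "1 -10.2 48.2 0 0 0 -0.3" --pt "1 -10.2 55.2 0 0 0 -0.35" --pt "1 -9.8 62.3 0 0 0 -0.39" --pt "1 -9 69.3 0 0 0 -0.43"

```text
clock: 11.35
position: [0.4582, 0.0518, 0.088]
ee_rot: [0.996, 0.088, 0.001, -0.0]
ft_force: [-2.2, 3.7, 7.5]
grip_width: 0.18
grasp_force: 25.4
```

Request:
step_arm --pt "1 1.1 7 0 0 0 -0.05" --pt "1 2.6 13.9 0 0 0 -0.09" --pt "1 4.4 20.7 0 0 0 -0.13" --pt "1 6.6 27.4 0 0 0 -0.18" --pt "1 9.1 34 0 0 0 -0.22" --pt "1 12 40.5 0 0 0 -0.27" --pt "1 15.2 46.8 0 0 0 -0.31" --pt "1 18.8 52.9 0 0 0 -0.35" --pt "1 22.6 58.8 0 0 0 -0.4" --pt "1 26.8 64.5 0 0 0 -0.44"

```text
clock: 12.35
position: [0.4853, 0.1158, 0.088]
ee_rot: [0.991, -0.132, 0.001, -0.0]
ft_force: [-2.4, -1.4, 8.3]
grip_width: 0.18
grasp_force: 25.5
```

Request:
step_arm --pt "1 0 0 0 0 0 0" --pt "1 0 0 0 0 0 0" --pt "1 0 0 0 0 0 0"

```text
clock: 12.65
position: [0.4851, 0.1158, 0.088]
ee_rot: [0.991, -0.13, 0.001, -0.0]
ft_force: [-1.2, 0.4, 8.2]
grip_width: 0.175
grasp_force: 25.6
```

Run:
```python
from h import *
o=manip.get_obs(); print(o['clock'],o['position'],o['grip_width'],o['grasp_force'],o['ft_force'],o['joint_pos'])
```

```text
12.65 [0.48514445 0.11576632 0.0879636 ] 0.1753620486736839 25.587584674358368 [-1.15929209  0.36854108  8.17032826] [ 0.13842761  0.23288837 -0.51058972  1.93238935  0.13408124  1.00745063
 -2.26450268]
```

Request:
step_arm --pt "0.6 0 0 0 0 0 0" --pt "0.3 0 0 0 0 0 0" --pt "0.3 0 0 0 0 0 0" --pt "0.3 0 0 5 0 0 0" --pt "0.3 0 0 30 0 0 0" --pt "0.3 0 0 60 0 0 0" --pt "0.3 -20 -30 100 0 0 0" --pt "0.3 -40 -70 140 0 0 0" --pt "0.3 -50 -100 150 0 0 0" --pt "0.3 -50 -100 150 0 0 0"

```text
clock: 13.65
position: [0.4346, 0.0107, 0.2401]
ee_rot: [0.991, -0.134, 0.003, 0.001]
ft_force: [0.8, 0.7, -0.5]
grip_width: 0.698
grasp_force: 0.0
```

Run:
```python
from h import *
d=wrist('w5'); s=snap('scene','scene5'); o=manip.get_obs(); print(o['clock'],o['position'],o['ft_force'])
a=cv2.imread('pics/w5.png'); b=cv2.resize(cv2.imread('pics/scene5.png')[160:360,270:470],(480,480)); cv2.imwrite('pics/m5.png',cv2.resize(np.hstack([a,b]),(800,343)))
P=[[.5914+.135*np.cos(t),.0338+.135*np.sin(t),.118] for t in np.radians([-127.6,-37.6,52.4,142.4])]+[[.6906,.0467,.136]]
print(proj(d,P),proj(s,P))
```

```text
13.75 [0.43462183 0.01486996 0.23758897] [ 0.53525297  0.0745218  -0.25031415]
[[ 412.86390165   99.29824475]
 [ 300.00846703 -251.81239194]
 [   9.71512744  -82.56281337]
 [ 171.93236101  204.56306061]
 [ 125.71151406 -199.04600444]] [[292.74193768 264.11915518]
 [365.35441566 312.87385409]
 [417.04619387 254.86717156]
 [346.75740797 212.87263286]
 [395.09329315 278.83940113]]
```

View pics/m5.png

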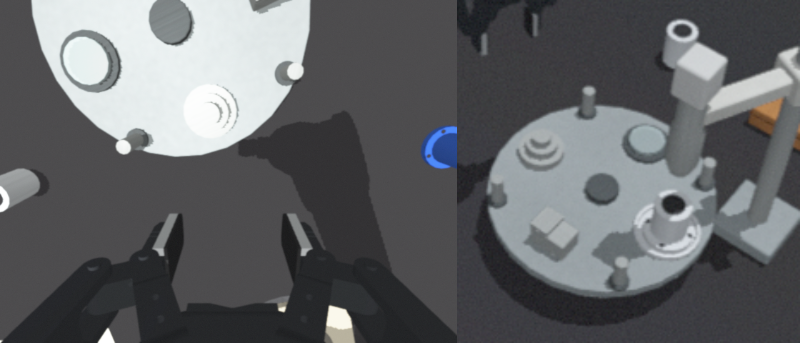

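The nest has clicked home under the lens: both pins sit at their predicted pixels. The housing's bore at (673,203) matches the predicted (671,204), and the gripper is clear. I'll hand it in.

```bash
python3 -c "
from workcell import manip
print(manip.hand_in())"
```

```text
the job is handed in; nothing more can be done
None
```

I stood the housing in the nest and turned the table one click clockwise by its pin. In the last images the nest had clicked home under the lens with the housing still seated and the arm clear; the job is handed in at about 14 s, with no verdict returned.

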